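# Centre the footed biscuit jar on its display stand

## Task

The footed biscuit jar is standing off to one side of its small wooden display stand and looks about to fall. With the outside of the fingers, push it low down with light, gentle taps until it stands upright in the centre of the stand; do not lift it or tip it over or off the stand, and leave the other things on the board where they are.

Things in the scene. Friction and masses are not known exactly. Their poses are not given: they have to be found in the camera images.
- jar: Squat clear drum of golden biscuits, flat white lid, small round white foot. Origin: centre of the foot's underside, z up. Drum (vertical wall, the part to push) 90 mm in diameter, 12 to 62 mm above the origin; lid 84 mm in diameter, 62 to 71 mm; foot only 26 mm in diameter, 6 mm thick, 18 mm neck above it. About 0.25 kg (varies 30 %). It starts 18 to 24 mm off centre, in any direction.
- jar_low (a point): Point on the jar's axis 20 mm above its underside: the height at which to push the drum's wall. Pushed here (15 to 35 mm up) the jar slides on its foot, with dry friction (coefficient about 0.6, varies 20 %), and stops at once when no longer pushed; pushed near the lid it rocks on its narrow foot and may topple.
- stand: The round pale wooden display stand, fixed to the board. Origin: centre of its underside, z up; its yaw means nothing, it is round. 40 mm high: a base flange 136 mm in diameter and 9 mm thick, a waist, and a flat round top 84 mm in diameter (33 to 40 mm above the origin).
- stand_top (a point): The centre of the flat top of the stand, 40 mm above its underside and 52 mm above the counter. The jar's origin belongs here.
- board: The fixed dark wooden serving board under it all: 360 mm (its x) by 460 mm (its y), 12 mm thick, lying on the counter. Origin: centre of its underside. The stand is fixed near its middle; the bystanders stand near its corners.
- sample_jar: Bystander: small clear jar of dark biscuits with a white lid, 58 mm in diameter, 76 mm high. Origin: centre of its underside. Loose; leave alone.
- tin: Bystander: round steel tin, 74 mm in diameter, 50 mm high. Origin: centre of its underside. Loose; leave alone.
- cup: Bystander: white ceramic cup, 66 mm in diameter at the rim, 70 mm high. Origin: centre of its underside. Loose; leave alone.
- scoop: Bystander: flat pale wooden scoop lying on the board, 145 mm long (along its x), 34 mm wide, 10 mm thick. Origin: on its underside, 90 mm from the handle's end. Loose; leave alone.

How it is judged:
By the outcome, as a careful person would: the job done as asked, in the order asked, and still so for the second after the job is handed in, with the robot touching nothing.
It also fails if it takes over 38 s, if anything falls off the work surface, if the arm or the gripper's body presses on something with over 40 N, if the wrist force passes 120 N, or if a joint passes its speed limit or range.

## Robot

A 7-joint arm with a two-finger parallel gripper is mounted at the origin on the work surface. World frame = base frame: x ahead of the robot, y to its left, z up, the work surface at z = 0. Lengths are in m, angles in rad, forces in N, time in s.
With the tool pointing down it reaches from about 0.425 to 0.875 m from the base axis. Payload 4.7 kg.
Tool frame: the origin (TCP) lies between the finger pads; the fingertips stand ctrl.tip_reach ahead of it and the grasp point (between the pads) lies 5 mm behind it (ctrl.tip_reach is the distance from the TCP to the fingertips, in m); z points along the fingers, y is the direction in which the jaws open and shut (so a half turn about z gives the same grasp; the last joint's range is limited). The gripper opens to 87 mm and grips with 3 to 60 N. Pads are 19 mm wide; open, the fingers measure 117 mm over their backs; the gripper's body (75 mm by 190 mm) begins 51 mm behind the grasp point.
Start: joints at [1.242, 0.321, -0.07, 1.45, 0.023, 1.371, -0.057], TCP at [0.218, -0.612, 0.237] pointing down, gripper open.
Joint ranges: [-2.86, 2.86], [-0.3, 2.09], [-1.38, 1.24], [0.06, 2.45], [-1.56, 4.7], [0.09, 2.05], [-2.69, 2.69]. Speed limits (rad/s): [2.57, 2.57, 3.14, 3.14, 3.14, 3.14, 3.14].

## Interface

Orientations are given as a rotation vector (axis times angle).
In Python, from bench import ctrl gives the robot as it stands.
- The arm moves only by the shell command python3 -m handwheel 'ROWS' [FORCE]. ROWS is JSON, a list of rows, each a list of 7 numbers: the shift along the tool's x, y, z in mm, then the turn, a rotation vector about the tool's x, y, z in rad, then the gripper's target within -1 to 1 (shut at 1, half-way at 0, fully open at -1). In form: [[dx, dy, dz, ax, ay, az, grip], ...]. A call has 1 to 12 rows; each row is the pose to reach, as a shift and turn from the pose commanded when the call began, along the tool's axes at that moment; what a row does not reach only later rows make up. A row lasts 1/8 s, in which the tool goes at most 62.5 mm and 10.7 degrees, less where a joint would pass 70% of its speed; a pose out of reach is approached as far as the arm can. A call with a gripper value outside its range is refused whole. The fingers move at their own pace and stop on an object; FORCE is the grip in N (left out, the last holds). Time passes only in rows, so rows that repeat a pose let the fingers close. It gives the time, the measured TCP pose, the force and the opening at its end, in the units of the state.
- ctrl.get_state(): the state, without advancing time (a new reading comes with each control period).
- ctrl.get_image(name): name is "side" or "top"; returns the picture (384x512x3 uint8, red, green, blue); there is no depth.
- ctrl.camera_model(name): a dict with "mtx" (3x3 intrinsics, pixels), "k1" (the pictures are not rectified: a ray, as slopes to the right and down, at radius r is drawn at 1 + k1 r^2 times it, then the intrinsics apply), "xyz" and "orientation" of the camera in the world. Camera axes: x right, y up, looking along -z (the intrinsics and any distortion apply to the point x, -y, -z); pixel columns grow to the right and rows downward; lengths in m; the calibration is good to about 2 mm. A picture is of the moment at which its call begins. camera_model takes no time and is no camera call.
- ctrl.close_job(): hands the job in, once; it reports no verdict.
The state is a dict: "time": time; "joint_positions": joint angles; "qd": joint speeds; "joint_torque": joint torques, N m; "position": TCP position; "tool_rot": TCP orientation; "ft_force": force on the tool from outside, world axes, zero at the start; "torque": the same for the moment, N m; "grip_width": opening from 0.0 (shut) to 1.0 (fully open).
Only numpy, scipy, OpenCV 4.12 (cv2) and the standard library are available. Lean on these libraries where they do the work, as an engineer would, in place of code of your own. Each camera call takes 0.05 s, during which the arm holds its last target.

## Working session

There is one attempt and no reset: what is moved stays moved. The work goes in short steps, Python scripts to look and compute and a shell command to move; the robot and the scene stay as the last step left them, time stands still between calls to the robot, and variables do not carry over. Pictures are saved under pics/ and viewed, and the job is handed in when it is done.

```bash
ls; mkdir -p pics; python3 - <<'E'
from bench import ctrl
import cv2,numpy as np
s=ctrl.get_state()
print({k:np.round(v,4).tolist() for k,v in s.items()}, ctrl.tip_reach)
for n in("side","top"):
    im=ctrl.get_image(n); cv2.imwrite(f"pics/{n}0.png",im[:,:,::-1]); m=ctrl.camera_model(n); print(n,m)
E
```

```text
pics
{'time': 0.0, 'joint_positions': [1.2421, 0.3218, -0.0701, 1.4517, 0.0226, 1.3708, -0.0569], 'qd': [-0.0007, 0.0003, -0.0023, 0.0004, -0.0009, 0.0007, 0.0001], 'joint_torque': [0.0004, -49.1283, -0.4035, -31.2525, -0.0637, 0.0438, 0.0002], 'position': [0.2182, -0.6117, 0.2355], 'tool_rot': [-3.0937, -0.5355, 0.0007], 'ft_force': [0.3369, -0.3327, -0.0565], 'torque': [-0.0429, 0.0213, -0.0119], 'grip_width': 0.9975} 0.014
side {'mtx': array([[363.82431422,   0.        , 254.5203268 ],
       [  0.        , 363.82431422, 194.78664134],
       [  0.        ,   0.        ,   1.        ]]), 'k1': -0.061689163956863774, 'xyz': array([ 0.55369006, -0.54469539,  0.5617932 ]), 'orientation': array([ 0.89517934, -0.03946638, -0.06381668])}
top {'mtx': array([[464.33420152,   0.        , 259.77388391],
       [  0.        , 464.33420152, 196.80574005],
       [  0.        ,   0.        ,   1.        ]]), 'k1': -0.04341650936114091, 'xyz': array([0.43029736, 0.02222221, 1.03839127]), 'orientation': array([ 0.13038197, -0.14716789, -1.5364462 ])}
```

View pics/side0.png

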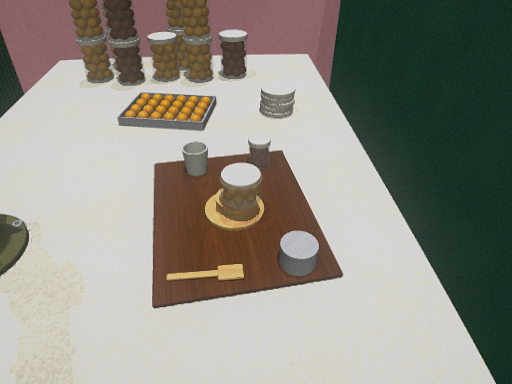

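View pics/top0.png

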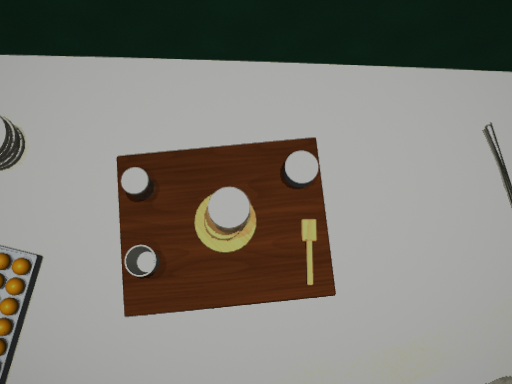

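The side view shows the jar on its stand near (240,190), and the top view shows the lid near (229,209) and the flange near (226,220). The bystanders are at the board's corners. I'll zoom in for precise fits.

```bash
cat > h.py <<'E'
import numpy as np,cv2
from scipy.spatial.transform import Rotation as R
from scipy.optimize import least_squares
from bench import ctrl
M={n:ctrl.camera_model(n) for n in("side","top")}
def proj(n,P):
    m=M[n];p=R.from_rotvec(m["orientation"]).inv().apply(np.atleast_2d(P)-m["xyz"])
    a=p[:,0]/-p[:,2];b=-p[:,1]/-p[:,2];f=1+m["k1"]*(a*a+b*b)
    K=m["mtx"];return np.c_[K[0,0]*a*f+K[0,2],K[1,1]*b*f+K[1,2]]
def circ(n,c,r,z,k=180):
    t=np.linspace(0,2*np.pi,k,endpoint=False)
    return proj(n,np.c_[c[0]+r*np.cos(t),c[1]+r*np.sin(t),np.full(k,z)])
def back(n,uv,z):
    s=least_squares(lambda q:(proj(n,[q[0],q[1],z])[0]-uv),[.55,0]);return s.x
def grab(tag):
    o={}
    for n in("side","top"):
        o[n]=ctrl.get_image(n);cv2.imwrite(f"pics/{n}{tag}.png",o[n][:,:,::-1])
    return o
def load(tag):return {n:cv2.imread(f"pics/{n}{tag}.png")[:,:,::-1] for n in("side","top")}
def crop(im,x0,y0,w,h,s,fn,curves=()):
    c=cv2.resize(im[y0:y0+h,x0:x0+w,::-1].copy(),None,fx=s,fy=s,interpolation=cv2.INTER_CUBIC)
    for p,col in curves:
        for u,v in p:cv2.circle(c,(int((u+.5-x0)*s),int((v+.5-y0)*s)),0,col,-1)
    cv2.imwrite(fn,c)
def ellfit(mask):
    # largest contour hull -> mean points
    cs,_=cv2.findContours(mask.astype(np.uint8),cv2.RETR_EXTERNAL,cv2.CHAIN_APPROX_NONE)
    c=max(cs,key=cv2.contourArea);return c[:,0].astype(float)
E
python3 - <<'E'
from h import *
o=load(0)
crop(o["side"],195,155,80,80,7,"pics/cs0.png");crop(o["top"],180,170,90,90,6,"pics/ct0.png")
for n in o:
  hsv=cv2.cvtColor(o[n],cv2.COLOR_RGB2HSV)
  print(n)
t=o["top"];print(t[209,229],t[240,226],t[222,200],t[260,226]);s=o["side"];print(s[175,240],s[220,235],s[210,212])
E
```

```text
side
top
[171 172 169] [157 130  73] [172 163  94] [70 36 17]
[212 209 211] [121  92  59] [211 184 116]
```

View pics/cs0.png

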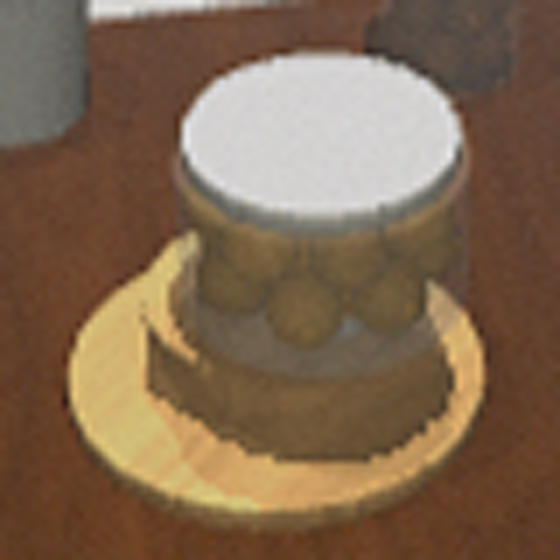

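View pics/ct0.png

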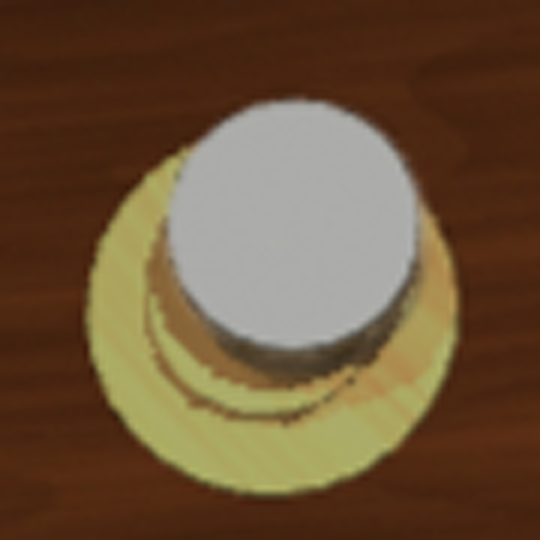

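```bash
cat >> h.py <<'E'
from scipy.spatial import cKDTree
def lidmask(n,im,box):
    x0,y0,x1,y1=box;hsv=cv2.cvtColor(im,cv2.COLOR_RGB2HSV)
    m=np.zeros(im.shape[:2],np.uint8);thr=140 if n=="top" else 170
    m[y0:y1,x0:x1]=((hsv[...,1]<45)&(hsv[...,2]>thr))[y0:y1,x0:x1];return m
def flmask(n,im,box):
    x0,y0,x1,y1=box;hsv=cv2.cvtColor(im,cv2.COLOR_RGB2HSV)
    m=np.zeros(im.shape[:2],np.uint8)
    m[y0:y1,x0:x1]=(im.max(2)>112)[y0:y1,x0:x1];return m
def fit(pts,r,z,fz,c0=(.55,.04)):
    # pts dict name->Nx2 ; signed radial residual through dense model curve
    def f(q):
        out=[]
        for n,p in pts.items():
            C=circ(n,q[:2],r,q[2] if fz else z,360);cen=C.mean(0)
            d,i=cKDTree(C).query(p);sg=np.sign(np.linalg.norm(p-cen,axis=1)-np.linalg.norm(C[i]-cen,axis=1))
            out.append(sg*d)
        return np.concatenate(out)
    q=least_squares(f,[*c0,z],loss="soft_l1",f_scale=.5);return q.x,np.abs(f(q.x)).mean(),f(q.x).mean()
BOX={"top":(190,180,260,260),"side":(202,155,268,232)}
def contour(m):
    p=ellfit(m);return p
def lid(o,**k):
    pts={n:contour(lidmask(n,o[n],BOX[n])) for n in o};return pts
def flange(o):
    pts={}
    for n in o:
        p=contour(flmask(n,o[n],BOX[n]));pts[n]=cv2.convexHull(p.astype(np.float32))[:,0].astype(float)
    return pts
E
python3 - <<'E'
from h import *
o=load(0)
L=lid(o);
for n in L:print(n,len(L[n]),L[n].min(0),L[n].max(0),fit({n:L[n]},.042,.123,False))
print("lid both freez",fit(L,.042,.123,True));print("fixz",fit(L,.042,.123,False))
F={}
for n in o:
  # flange: full bright region contour in wide box, keep points on outer arc
  m=flmask(n,o[n],(185,180,265,260) if n=="top" else (200,185,268,232));p=contour(m)
  F[n]=p
c=(.5,.04)
# iteratively keep contour points near model
for n in F:
  c=back(n,(226,220) if n=="top" else (235,208),.021)
  for d in(4,2,1.5,1.2):
    C=circ(n,c,.068,.021,720);dd,_=cKDTree(C).query(F[n]);k=F[n][dd<d];x=fit({n:k},.068,.021,False,c);c=x[0][:2]
  F[n]=k;print(n,len(k),x)
S=fit(F,.068,.021,False,c);print("stand",S,fit(F,.068,.021,True,c));S=S[0][:2]
J=fit(L,.042,.123,False)[0][:2]
print("off mm",(J-S)*1000)
for n,b in(("side",(195,155,80,80,7)),("top",(180,170,90,90,6))):
  crop(o[n],*b,f"pics/o_{n}0.png",[(circ(n,J,.042,.123),(0,0,255)),(circ(n,S,.068,.021),(255,0,0)),(circ(n,S,.042,.052),(0,255,0)),(circ(n,J,.045,.064),(255,0,255))])
E
```

```text
side 89 [221. 163.] [260. 185.] (array([0.57251002, 0.07592281, 0.123     ]), np.float64(0.7157366603128262), np.float64(-0.7141817102406709))
top 114 [208. 187.] [249. 227.] (array([0.57270626, 0.07678344, 0.123     ]), np.float64(0.8039392612426401), np.float64(-0.8039392612426401))
lid both freez (array([0.57274903, 0.07743629, 0.12116655]), np.float64(0.7277254584637444), np.float64(-0.7241426938384504))
fixz (array([0.57252703, 0.07652689, 0.123     ]), np.float64(0.7621947813174824), np.float64(-0.7584548986503523))
side 111 (array([0.55656344, 0.08545014, 0.021     ]), np.float64(0.5377182321281568), np.float64(0.04360820544550089))
top 148 (array([0.55778423, 0.08905577, 0.021     ]), np.float64(0.46664960564994523), np.float64(-0.3026322774418769))
stand (array([0.55740426, 0.08822995, 0.021     ]), np.float64(0.6272843167174355), np.float64(-0.017552375853340886)) (array([0.55751448, 0.0893803 , 0.01723845]), np.float64(0.5023875018472331), np.float64(-0.0699499221274224))
off mm [ 15.12277408 -11.70305763]
```

View pics/o_side0.png

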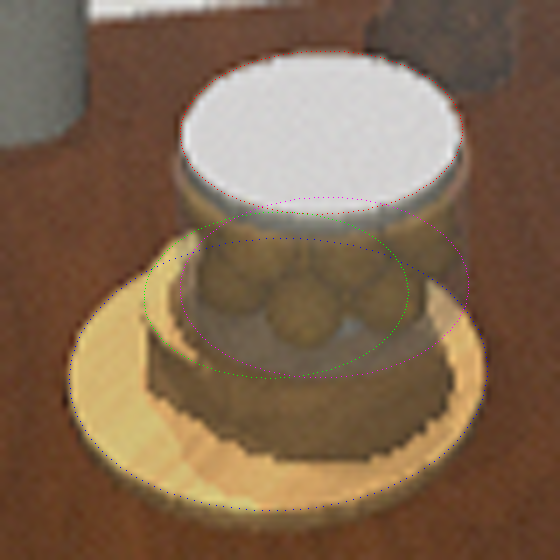

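View pics/o_top0.png

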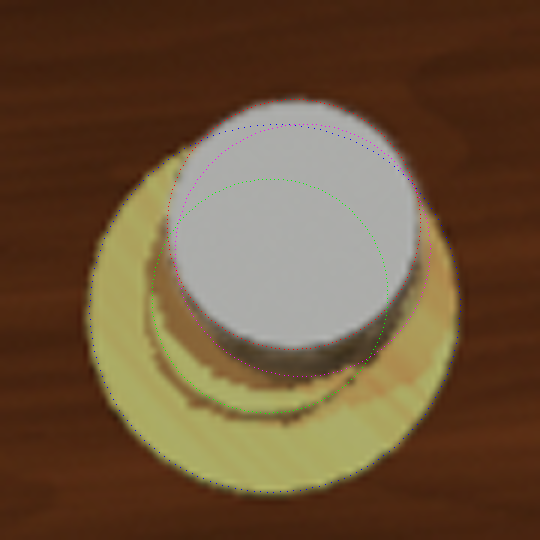

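```bash
cat >> h.py <<'E'
def plan(target_tcp,Rt):
    s=ctrl.get_state();R0=R.from_rotvec(s["tool_rot"])
    d=R0.inv().apply(np.array(target_tcp)-s["position"])*1000
    w=(R0.inv()*Rt).as_rotvec()
    print("shift mm",d.round(1),"turn",w.round(4),"deg",np.degrees(np.linalg.norm(w)).round(1))
E
python3 - <<'E'
from h import *
s=ctrl.get_state();A=R.from_rotvec(s["tool_rot"]).as_matrix();print(A.round(3))
for n,uv,z in(("tin",(301,168),.062),("sj",(135,180),.088),("cup",(141,260),.082)):print(n,back("top",uv,z).round(3))
# desired: push dir u, pushing with back face on +y or -y side; tip leads by th
S=np.array([.5574,.0885]);J=np.array([.5725,.0766]);u=np.r_[S-J,0];print(u*1000);u/=np.linalg.norm(u)
th=np.radians(12);up=np.array([0,0,1.])
for sg in(1,-1):
  # tool z: down leaning toward jar (tip leads)
  z=-up*np.cos(th)+u*np.sin(th)
  y=sg*(u*np.cos(th)+up*np.sin(th));x=np.cross(y,z)
  Rt=R.from_matrix(np.c_[x,y,z])
  # leading tip corner on jar side: tcp+z*14mm+sg*y*15mm ; want corner 25mm short of contact, z .071
  for gap,zz in((.025,.16),(.025,.071)):
    corner=np.r_[J,0]-u*(.045+gap);corner[2]=zz
    t=corner-z*.014-sg*y*.015
    print(sg,gap,zz,"tcp",t.round(4),Rt.as_rotvec().round(4));plan(t,Rt)
E
```

```text
[[ 0.942  0.336 -0.001]
 [ 0.336 -0.942  0.002]
 [-0.    -0.002 -1.   ]]
tin [ 0.672 -0.073]
sj [0.628 0.276]
cup [0.463 0.253]
[-15.1  11.9   0. ]
1 0.025 0.16 tcp [0.6413 0.0224 0.1706] [ 1.3255 -2.7322 -0.2872]
shift mm [ 611.6 -454.9   65.7] turn [-0.0782 -0.2677  2.5692] deg 148.1
1 0.025 0.071 tcp [0.6413 0.0224 0.0816] [ 1.3255 -2.7322 -0.2872]
shift mm [ 611.6 -454.8  154.7] turn [-0.0782 -0.2677  2.5692] deg 148.1
-1 0.025 0.16 tcp [0.6413 0.0224 0.1706] [-2.6543 -1.2877  0.1353]
shift mm [ 611.6 -454.9   65.7] turn [ 0.2022 -0.0591 -0.5584] deg 34.2
-1 0.025 0.071 tcp [0.6413 0.0224 0.0816] [-2.6543 -1.2877  0.1353]
shift mm [ 611.6 -454.8  154.7] turn [ 0.2022 -0.0591 -0.5584] deg 34.2
```

```bash
python3 -m handwheel '[[300,-225,0,0.1,-0.03,-0.28,1],[300,-225,0,0.1,-0.03,-0.28,1],[300,-225,0,0.1,-0.03,-0.28,1],[300,-225,0,0.1,-0.03,-0.28,1],[300,-225,0,0.1,-0.03,-0.28,1],[612,-455,40,0.2022,-0.0591,-0.5584,1],[612,-455,40,0.2022,-0.0591,-0.5584,1],[612,-455,40,0.2022,-0.0591,-0.5584,1],[612,-455,40,0.2022,-0.0591,-0.5584,1],[612,-455,40,0.2022,-0.0591,-0.5584,1],[612,-455,40,0.2022,-0.0591,-0.5584,1],[612,-455,40,0.2022,-0.0591,-0.5584,1]]'
```

```text
time: 1.6
position: [0.6347, 0.0114, 0.1971]
tool_rot: [-2.656, -1.287, 0.137]
ft_force: [1.8, -1.1, -0.5]
grip_width: 0.003
```

```bash
cat >> h.py <<'E'
def goal(u,corner,thdeg=12,sg=-1):
    th=np.radians(thdeg);u=np.r_[u/np.linalg.norm(u),0];up=np.array([0,0,1.])
    z=-up*np.cos(th)+u*np.sin(th);y=sg*(u*np.cos(th)+up*np.sin(th));x=np.cross(y,z)
    return np.array(corner)-z*.014-sg*y*.015,R.from_matrix(np.c_[x,y,z])
def corner():
    s=ctrl.get_state();A=R.from_rotvec(s["tool_rot"]).as_matrix();return s["position"]+A@[0,-.015,.014]
E
python3 - <<'E'
from h import *
o=grab(1)
S=np.array([.5574,.0885]);J=np.array([.5725,.0766]);u=S-J;u/=np.linalg.norm(u)
print(ctrl.get_state()["position"].round(4),corner().round(4))
c=np.r_[J-u*.070,.071];plan(*goal(u,c))
crop(o["side"],175,100,130,130,5,"pics/cs1.png",[(proj("side",corner()),(0,0,255))]);crop(o["top"],170,130,130,120,5,"pics/ct1.png",[(proj("top",corner()),(0,0,255))])
E
```

```text
[0.6346 0.0201 0.1963] [0.6207 0.0309 0.1858]
shift mm [  5.4  28.1 111.3] turn [-0.004  -0.0018  0.0118] deg 0.7
```

View pics/cs1.png

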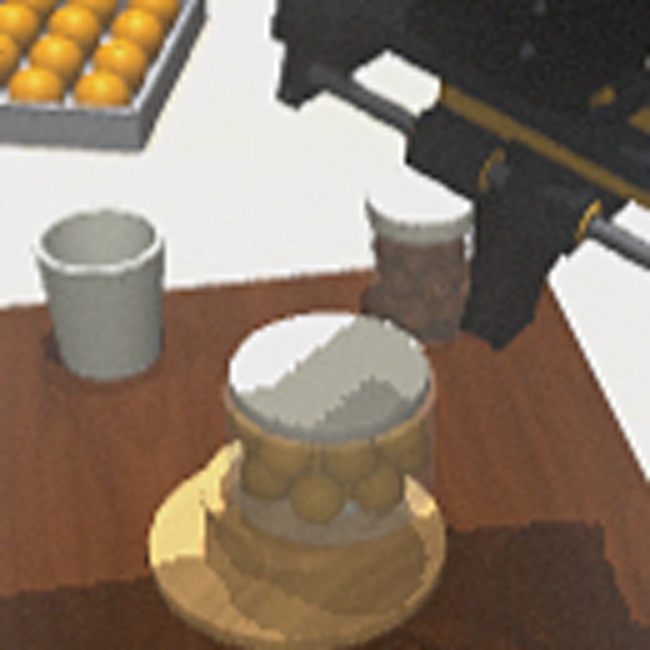

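View pics/ct1.png

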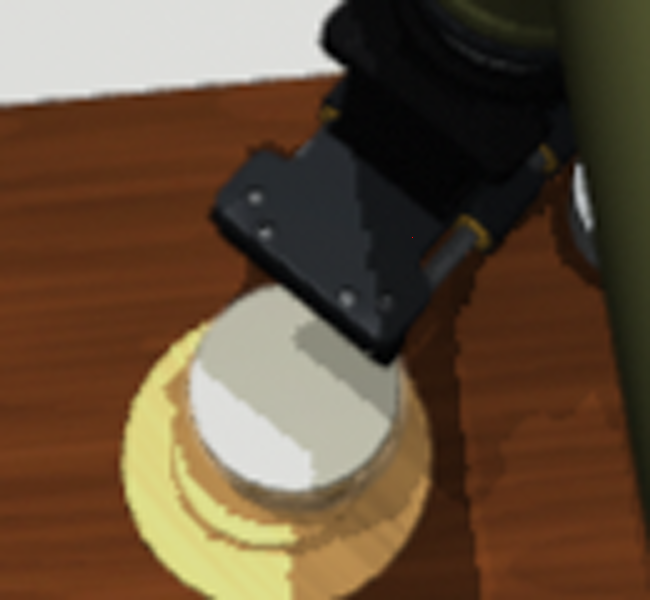

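Side view: the fingers are above and right of the jar, tips near crop (500,340), with the carriage well above the lid. I'll descend beside the drum with a 25 mm gap.

```bash
python3 -m handwheel '[[5,28,20,0,0,0.012,1],[5,28,50,0,0,0.012,1],[5,28,80,0,0,0.012,1],[5,28,111,0,0,0.012,1],[5,28,111,0,0,0.012,1],[5,28,111,0,0,0.012,1]]'; python3 - <<'E'
from h import *
o=grab(2)
S=np.array([.5574,.0885]);J=np.array([.5725,.0766]);u=S-J;u/=np.linalg.norm(u)
c=corner();print(c.round(4),"gap",((J-c[:2])@u-.045)*1000,"lat",np.cross(u,c[:2]-J)*1000,ctrl.get_state()["ft_force"].round(1))
crop(o["side"],175,100,130,130,5,"pics/cs2.png");crop(o["top"],170,130,130,120,5,"pics/ct2.png")
A=R.from_rotvec(ctrl.get_state()["tool_rot"]).as_matrix();print("u in tool",(A.T@np.r_[u,0]).round(3))
E
```

```text
time: 2.45
position: [0.6411, 0.0107, 0.0844]
tool_rot: [-2.665, -1.272, 0.136]
ft_force: [0.1, 0.2, 0.1]
grip_width: -0.002
[0.6281 0.0219 0.0745] gap 32.53002960306534 lat 8.548929637831131 [0.9 0.2 0.2]
u in tool [-0.012 -0.979  0.204]<stdin>:4: DeprecationWarning: Arrays of 2-dimensional vectors are deprecated. Use arrays of 3-dimensional vectors instead. (deprecated in NumPy 2.0)
```

View pics/cs2.png

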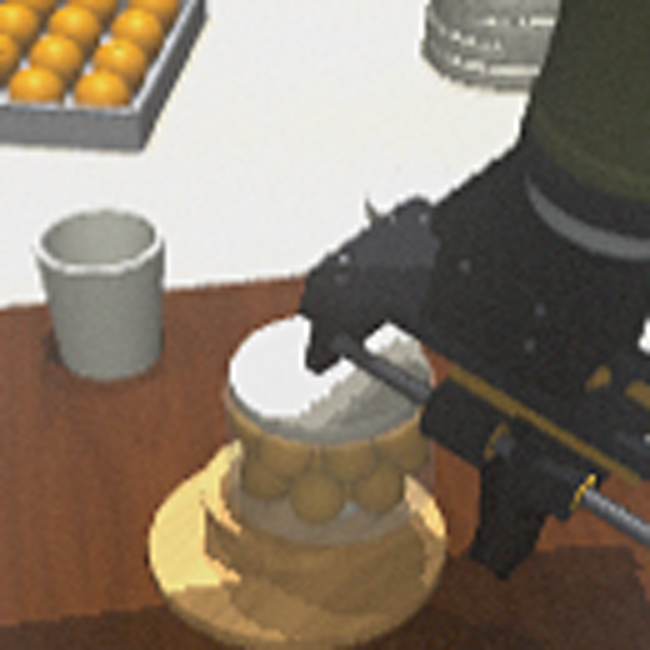

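View pics/ct2.png

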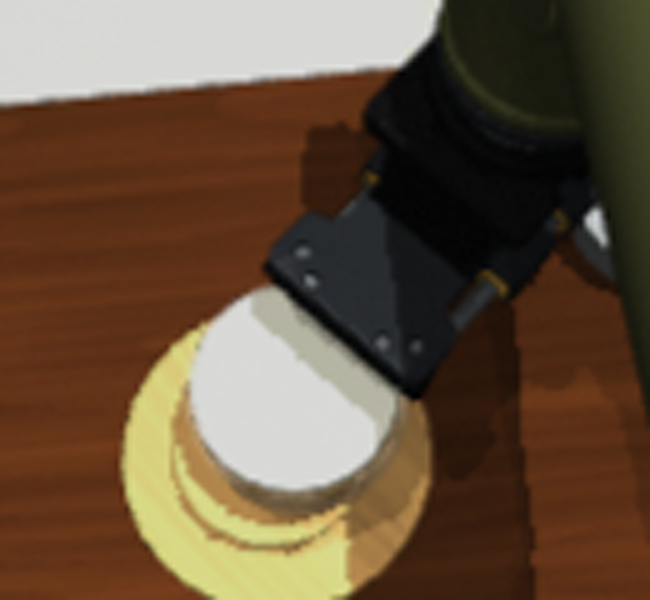

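The last plan added to a pose that hadn't settled, so the fingers are a few mm off. I'll let the arm settle and re-read before planning.

```bash
python3 -m handwheel '[[0,0,0,0,0,0,1],[0,0,0,0,0,0,1],[0,0,0,0,0,0,1]]'; python3 - <<'E'
from h import *
S=np.array([.5574,.0885]);J=np.array([.5725,.0766]);u=S-J;u/=np.linalg.norm(u)
c=corner();print(c.round(4),"gap",((J-c[:2])@u-.045)*1000,"lat",np.cross(np.r_[u,0],np.r_[c[:2]-J,0])*1000,ctrl.get_state()["ft_force"].round(1))
plan(*goal(u,np.r_[J-u*.050,.0700]))
for q in([37,-95,-56],[-37,-95,-56]):
  s=ctrl.get_state();print((s["position"]+R.from_rotvec(s["tool_rot"]).apply(np.array(q)/1000)).round(3))
E
```

```text
time: 2.92
position: [0.6406, 0.0112, 0.0837]
tool_rot: [-2.664, -1.273, 0.137]
ft_force: [-0.2, -0.4, 0.2]
grip_width: 0.006
[0.6269 0.0222 0.0731] gap 31.411128238775607 lat [0.         0.         9.07768229] [-0.2 -0.4  0.2]
shift mm [  8.9 -25.3   8.5] turn [ 0.0019  0.0007 -0.0122] deg 0.7
[0.601 0.091 0.158]
[0.554 0.034 0.158]
```

```bash
python3 -m handwheel '[[4,-6,2,0,0,-0.012,1],[9,-12,4,0,0,-0.012,1],[9,-18,6,0,0,-0.012,1],[9,-25,8,0,0,-0.012,1],[9,-25,8,0,0,-0.012,1],[9,-25,8,0,0,-0.012,1]]'; python3 - <<'E'
from h import *
o=grab(3)
S=np.array([.5574,.0885]);J=np.array([.5725,.0766]);u=S-J;u/=np.linalg.norm(u)
c=corner();print(c.round(4),"gap",((J-c[:2])@u-.045)*1000,"lat",np.cross(np.r_[u,0],np.r_[c[:2]-J,0])*1000,ctrl.get_state()["ft_force"].round(1))
plan(*goal(u,np.r_[J-u*.045,.0700]))
A=R.from_rotvec(ctrl.get_state()["tool_rot"]).as_matrix();print("u in tool",(A.T@np.r_[u,0]).round(3))
crop(o["side"],195,140,100,100,7,"pics/cs3.png",);crop(o["top"],170,130,130,120,5,"pics/ct3.png")
E
```

```text
time: 3.68
position: [0.6259, 0.0342, 0.0808]
tool_rot: [-2.657, -1.288, 0.135]
ft_force: [0.3, 0.7, -0.8]
grip_width: 0.002
[0.6122 0.045  0.0702] gap 5.735200222916931 lat [0.         0.         0.19189515] [ 0.6 -0.6  0.2]
shift mm [ 0.2 -5.6  1.4] turn [ 0.0019  0.0008 -0.0007] deg 0.1
u in tool [-0.001 -0.979  0.206]
```

View pics/cs3.png

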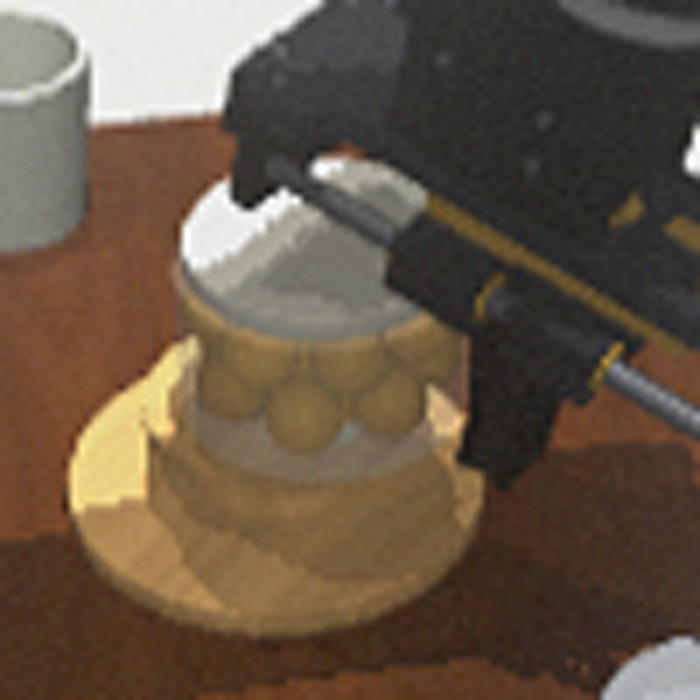

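View pics/ct3.png

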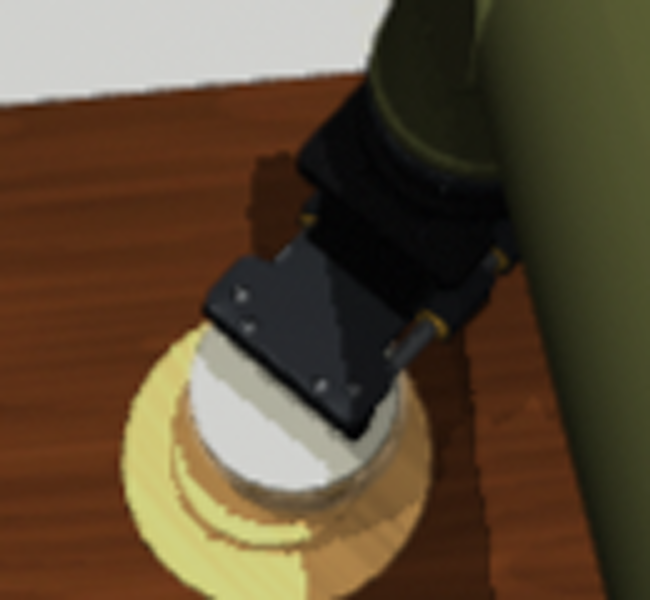

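```bash
python3 - <<'E'
from h import *
s=ctrl.get_state();R0=R.from_rotvec(s["tool_rot"])
print(R0.as_matrix().round(2))
for xt in(-.025,-.012,0,.012):
  for p in((390,280),(470,318),(472,360),(465,460),(235,190)):
    uv=np.array(p)/7+[195,140]-.5
    f=lambda q:proj("side",s["position"]+R0.apply([xt,q[0],q[1]]))[0]-uv
    q=least_squares(f,[0,0]).x;w=s["position"]+R0.apply([xt,*q]);print(xt,p,"tool y,z",(q*1000).round(1),"world z",w[2].round(3))
E
```

```text
[[ 0.62  0.77 -0.16]
 [ 0.79 -0.61  0.13]
 [-0.   -0.21 -0.98]]
-0.025 (390, 280) tool y,z [-37.5 -51.3] world z 0.139
-0.025 (470, 318) tool y,z [-10.8 -55.1] world z 0.137
-0.025 (472, 360) tool y,z [ -6.9 -41.4] world z 0.123
-0.025 (465, 460) tool y,z [-0.6 -4.5] world z 0.085
-0.025 (235, 190) tool y,z [-92.5 -49.4] world z 0.148
-0.012 (390, 280) tool y,z [-43.9 -38.1] world z 0.127
-0.012 (470, 318) tool y,z [-16.5 -42.1] world z 0.125
-0.012 (472, 360) tool y,z [-12.5 -27.9] world z 0.111
-0.012 (465, 460) tool y,z [-6. 10.] world z 0.072
-0.012 (235, 190) tool y,z [-100.4  -36.1] world z 0.137
0 (390, 280) tool y,z [-49.8 -26. ] world z 0.116
0 (470, 318) tool y,z [-21.7 -30. ] world z 0.115
0 (472, 360) tool y,z [-17.6 -15.5] world z 0.1
0 (465, 460) tool y,z [-11.   23.3] world z 0.06
0 (235, 190) tool y,z [-107.7  -23.9] world z 0.126
0.012 (390, 280) tool y,z [-55.7 -13.8] world z 0.106
0.012 (470, 318) tool y,z [-27.  -17.9] world z 0.104
0.012 (472, 360) tool y,z [-22.7  -3.1] world z 0.088
0.012 (465, 460) tool y,z [-16.   36.7] world z 0.048
0.012 (235, 190) tool y,z [-115.   -11.7] world z 0.116
```

```bash
python3 -m handwheel '[[0,-1.2,-5.8,0,0,0,1],[0,-3.2,-5.4,0,0,0,1],[0,-5.1,-5,0,0,0,1],[0,-6.6,-4.7,0,0,0,1],[0,-8,-4.4,0,0,0,1],[0,-9.5,-4,0,0,0,1],[0,-11,-3.7,0,0,0,1],[0,-12.5,-3.4,0,0,0,1],[0,-14,-3.1,0,0,0,1],[0,-14,-3.1,0,0,0,1]]'; python3 - <<'E'
from h import *
o=grab(4)
S=np.array([.5574,.0885]);J=np.array([.5725,.0766]);u=S-J;u/=np.linalg.norm(u)
c=corner();print(c.round(4),"gap",((J-c[:2])@u-.045)*1000,"lat",np.cross(np.r_[u,0],np.r_[c[:2]-J,0])*1000,ctrl.get_state()["ft_force"].round(1))
crop(o["side"],195,140,100,100,7,"pics/cs4.png",[(circ("side",J,.042,.123),(0,0,255))])
E
```

```text
time: 5.03
position: [0.6161, 0.0422, 0.0869]
tool_rot: [-2.657, -1.288, 0.134]
ft_force: [1.1, -1.2, 0.3]
grip_width: 0.009
[0.6023 0.0531 0.0762] gap -7.0818372451938725 lat [0.         0.         0.04844427] [ 0.6 -2.   1.6]
```

View pics/cs4.png

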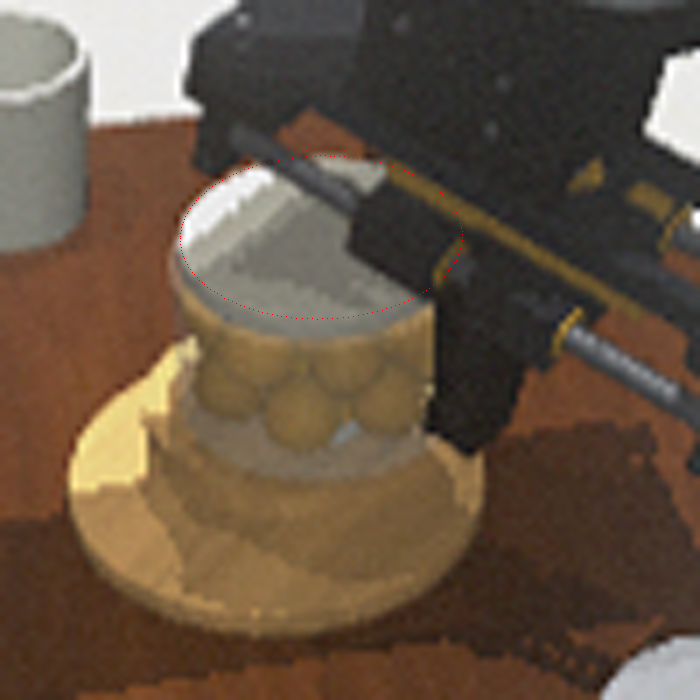

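Contact has just begun: force is about 2 N and the lid shifted about 1 px left. So the finger's back sits about 5 mm nearer the tool axis than I assumed. I'll continue gently.

```bash
python3 -m handwheel '[[0,-1.5,0.3,0,0,0,1],[0,-3,0.6,0,0,0,1],[0,-4.5,0.9,0,0,0,1],[0,-6,1.2,0,0,0,1],[0,-7.8,1.6,0,0,0,1],[0,-7.8,1.6,0,0,0,1],[0,-7.8,1.6,0,0,0,1]]'; python3 - <<'E'
from h import *
o=grab(5)
S=np.array([.5574,.0885]);J=np.array([.5725,.0766]);u=S-J;u/=np.linalg.norm(u)
c=corner();print(c.round(4),"gap",((J-c[:2])@u-.045)*1000,"lat",np.cross(np.r_[u,0],np.r_[c[:2]-J,0])*1000,ctrl.get_state()["ft_force"].round(1))
crop(o["side"],195,140,100,100,7,"pics/cs5.png",[(circ("side",J,.042,.123),(0,0,255))])
E
```

```text
time: 6.0
position: [0.6091, 0.0479, 0.0866]
tool_rot: [-2.655, -1.288, 0.136]
ft_force: [0.8, -0.2, -0.4]
grip_width: 0.006
[0.5953 0.0587 0.076 ] gap -16.03057986475292 lat [ 0.          0.         -0.01566543] [ 1.6 -0.8  0.6]
```

View pics/cs5.png

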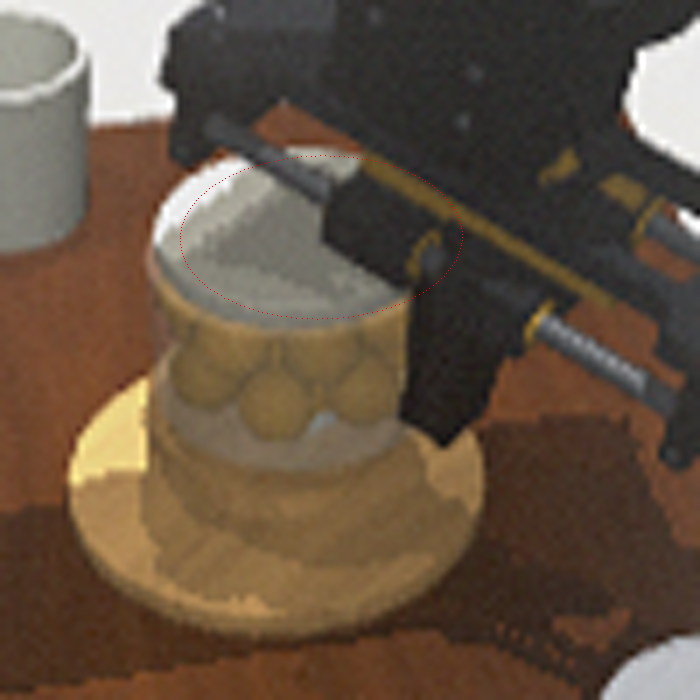

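The jar stays upright and has slid about 10 mm. I'll back off and measure without anything in the way.

```bash
python3 -m handwheel '[[0,15,-3,0,0,0,1],[0,35,-7,0,0,0,1],[0,55,-11,0,0,0,1],[0,70,-14,0,0,0,1],[0,70,-14,0,0,0,1],[0,70,-14,0,0,0,1]]'; cat >> h.py <<'E'
def lidc(o,show=None,J0=(.5725,.0766),tol=2.0):
    pts={}
    for n in o:
        im=o[n];hsv=cv2.cvtColor(im,cv2.COLOR_RGB2HSV);x0,y0,x1,y1=BOX[n]
        m=np.zeros(im.shape[:2],np.uint8);k=(hsv[...,1]<55)&(hsv[...,2]>100);m[y0:y1,x0:x1]=k[y0:y1,x0:x1]
        m=cv2.morphologyEx(m,cv2.MORPH_OPEN,np.ones((3,3)));p=contour(m);c=np.array(J0)
        for d in(6,3,2,1.5):
            C=circ(n,c,.0415,.123,720);dd,_=cKDTree(C).query(p);k=p[dd<d];r=fit({n:k},.0412,.123,False,c);c=r[0][:2]
        pts[n]=k;print(n,len(k),c.round(4),r[1:])
    J=fit(pts,.0412,.123,False,c);print("both",J[0].round(4),J[1]);return J[0][:2]
E
python3 - <<'E'
from h import *
print("cal on img0");lidc(load(0))
o=grab(6);J=lidc(o,J0=(.564,.083));S=np.array([.5574,.0885]);print("off",(J-S)*1000,corner().round(4))
for n,b in(("side",(185,145,95,90,7)),("top",(180,150,110,110,6))):
  crop(o[n],*b,f"pics/o_{n}6.png",[(circ(n,J,.042,.123),(0,0,255)),(circ(n,S,.068,.021),(255,0,0)),(circ(n,S,.042,.052),(0,255,0))])
E
```

```text
time: 6.85
position: [0.6649, 0.0043, 0.0858]
tool_rot: [-2.654, -1.289, 0.136]
ft_force: [-0.7, -0.0, -0.8]
grip_width: 0.001
cal on img0
side 94 [0.5723 0.0712] (np.float64(0.6826713357987568), np.float64(0.5203526100335086))
top 118 [0.5721 0.0764] (np.float64(0.278391582719122), np.float64(-0.025044014621731118))
both [0.5722 0.0758 0.123 ] 0.6507959940875098
side 86 [0.5641 0.0756] (np.float64(0.6859453771086306), np.float64(0.5226524475346697))
top 117 [0.5644 0.0824] (np.float64(0.27426993830487084), np.float64(0.06507092412294001))
both [0.5645 0.0817 0.123 ] 0.7361427844772744
off [ 7.10109554 -6.766489  ] [0.651  0.0153 0.0755]
```

View pics/o_side6.png

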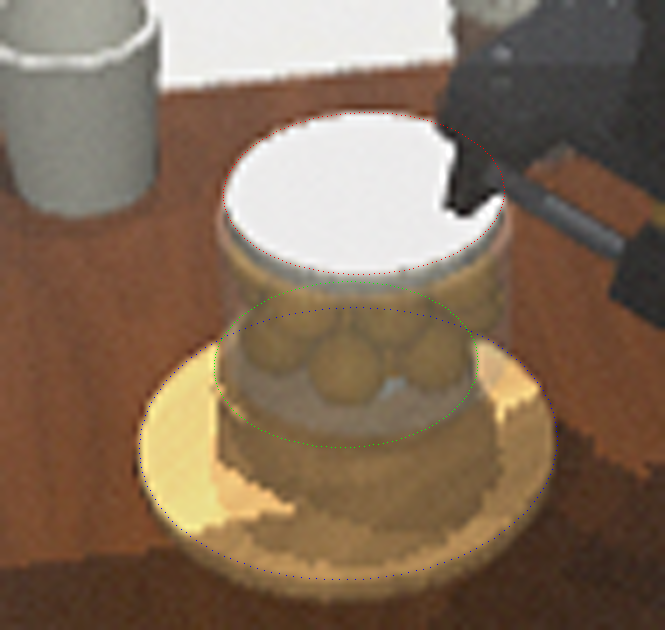

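View pics/o_top6.png

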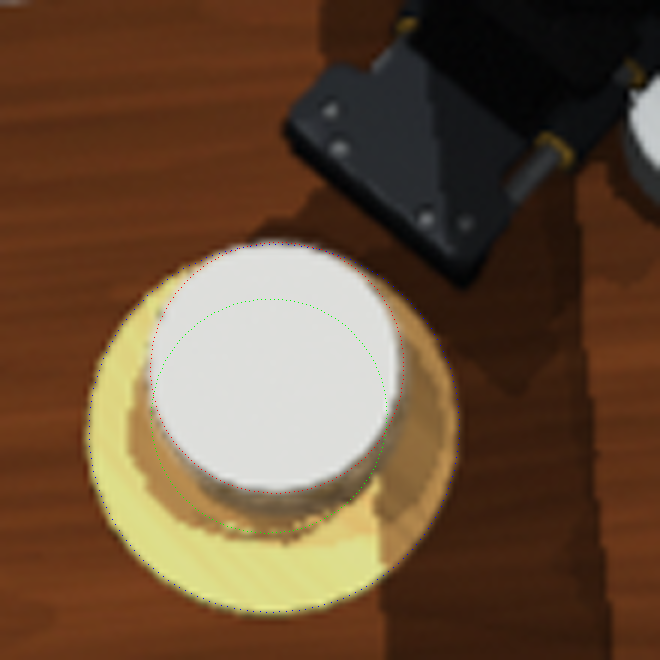

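```bash
cat >> h.py <<'E'
def fitr(n,p,c,r,z):
    def f(q):
        C=circ(n,q[:2],q[2],z,720);cen=C.mean(0);d,i=cKDTree(C).query(p)
        return d*np.sign(np.linalg.norm(p-cen,axis=1)-np.linalg.norm(C[i]-cen,axis=1))
    q=least_squares(f,[*c,r],loss="soft_l1",f_scale=.3);return q.x,np.abs(f(q.x)).mean()
def radial(n,im,c,r,z,lo=-3.5,hi=3.5,minstep=25):
    # subpixel strongest edge along the image normal of the projected circle
    g=cv2.GaussianBlur(im.max(2).astype(np.float32),(0,0),.7);C=circ(n,c,r,z,360);cen=C.mean(0)
    t=np.roll(C,-1,0)-np.roll(C,1,0);N=np.c_[t[:,1],-t[:,0]];N/=np.linalg.norm(N,axis=1)[:,None]
    N*=np.sign((N*(C-cen)).sum(1))[:,None];s=np.arange(lo,hi+.01,.1);P=C[:,None]+N[:,None]*s[None,:,None]
    v=cv2.remap(g,P[...,0].astype(np.float32),P[...,1].astype(np.float32),cv2.INTER_LINEAR)
    d=-np.gradient(v,.1,axis=1);i=d.argmax(1);ok=(d.max(1)>minstep)&(i>3)&(i<len(s)-4)
    return P[np.arange(360),i][ok]
def edgefit(n,im,c,r,z,**k):
    for _ in range(4):
        p=radial(n,im,c,r,z,**k);x,e=fitr(n,p,c,r,z)
        C=circ(n,x[:2],x[2],z,720);dd,_=cKDTree(C).query(p);p=p[dd<.8];x,e=fitr(n,p,x[:2],x[2],z);c=x[:2]
    return x,len(p),e
E
python3 - <<'E'
from h import *
for tag,J in((0,(.5725,.0766)),(6,(.5644,.0824))):
  o=load(tag)
  for n in o:
    print(tag,n,"flange",edgefit(n,o[n],(.5576,.0885),.068,.021),"lid",edgefit(n,o[n],J,.042,.123))
E
```

```text
0 side flange (array([0.55670966, 0.0875403 , 0.06781242]), 272, np.float64(0.20664283310409173)) lid (array([0.57247982, 0.07564491, 0.0415669 ]), 359, np.float64(0.22271504695801211))
0 top flange (array([0.55690157, 0.08921532, 0.06764999]), 290, np.float64(0.20513324061082863)) lid (array([0.57270678, 0.07665132, 0.04144716]), 253, np.float64(0.21381871593615004))
6 side flange (array([0.5567179 , 0.08748203, 0.0678287 ]), 241, np.float64(0.20500836018913282)) lid (array([0.56494642, 0.08172556, 0.04177008]), 297, np.float64(0.2147257563305363))
6 top flange (array([0.55686453, 0.08919791, 0.06771573]), 350, np.float64(0.23324491744647502)) lid (array([0.56518704, 0.08301403, 0.04159511]), 238, np.float64(0.2796778144063602))
```

Both cameras agree: the jar now sits (8.2, -6.0) mm off centre, down from (15.8, -12.2). It needs about 10 mm more in the same direction.

```bash
python3 -m handwheel '[[0,-20,4,0,0,0,1],[0,-40,8,0,0,0,1],[0,-58,11.6,0,0,0,1],[0,-64,12.8,0,0,0,1],[0,-67,13.4,0,0,0,1],[0,-69,13.8,0,0,0,1],[0,-70.5,14.1,0,0,0,1],[0,-72,14.4,0,0,0,1],[0,-73.5,14.7,0,0,0,1],[0,-75,15,0,0,0,1],[0,-76,15.2,0,0,0,1],[0,-76,15.2,0,0,0,1]]' && python3 -m handwheel '[[0,-1.5,0.3,0,0,0,1],[0,-3.3,0.7,0,0,0,1],[0,-3.3,0.7,0,0,0,1],[0,-3.3,0.7,0,0,0,1]]' && python3 -m handwheel '[[0,8,-1.6,0,0,0,1],[0,30,-6,0,0,0,1],[0,55,-11,0,0,0,1],[0,70,-14,0,0,0,1],[0,70,-14,0,0,0,1],[0,70,-14,0,0,0,1]]'
python3 - <<'E'
from h import *
o=grab(7);S=np.array([.5568,.0884])
for n in o:
    F=edgefit(n,o[n],(.5568,.0884),.068,.021);L=edgefit(n,o[n],S,.042,.123);print(n,F,L,"off",((L[0]-F[0])[:2]*1000).round(2))
for n,b in(("side",(185,145,95,90,7)),("top",(180,150,110,110,6))):
  crop(o[n],*b,f"pics/o_{n}7.png",[(circ(n,L[0][:2],.042,.123),(0,0,255)),(circ(n,S,.068,.021),(255,0,0)),(circ(n,S,.042,.052),(0,255,0))])
E
```

```text
time: 8.45
position: [0.6045, 0.0515, 0.0868]
tool_rot: [-2.656, -1.289, 0.136]
ft_force: [1.6, -1.0, 0.9]
grip_width: 0.003
time: 8.95
position: [0.6016, 0.0537, 0.0866]
tool_rot: [-2.655, -1.288, 0.136]
ft_force: [0.6, -1.1, 0.6]
grip_width: 0.003
time: 9.7
position: [0.6572, 0.0105, 0.0858]
tool_rot: [-2.654, -1.289, 0.137]
ft_force: [-0.7, 1.0, -0.1]
grip_width: 0.003
side (array([0.55682467, 0.08753719, 0.06790859]), 217, np.float64(0.24114813276842909)) (array([0.55727079, 0.08739678, 0.04178806]), 295, np.float64(0.22661040117937942)) off [ 0.45 -0.14]
top (array([0.55690172, 0.08913008, 0.06779927]), 353, np.float64(0.217326762415475)) (array([0.55910663, 0.09150533, 0.04374095]), 205, np.float64(0.3578690875044522)) off [2.2  2.38]
```

View pics/o_side7.png

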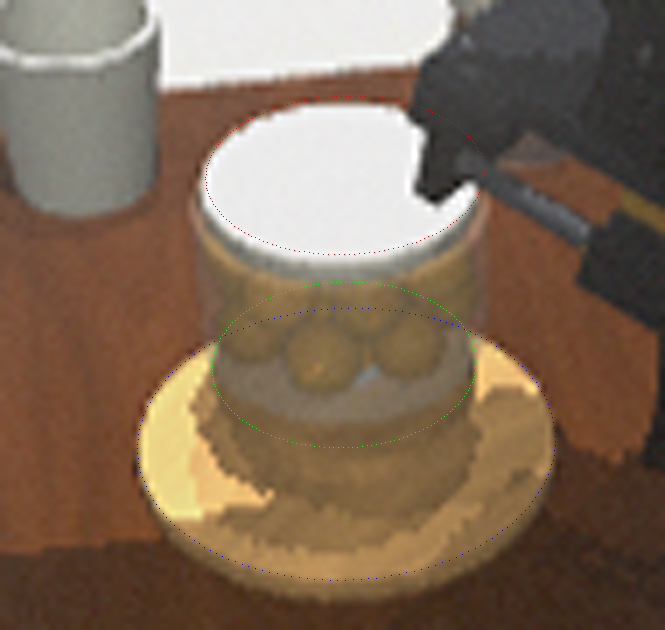

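View pics/o_top7.png

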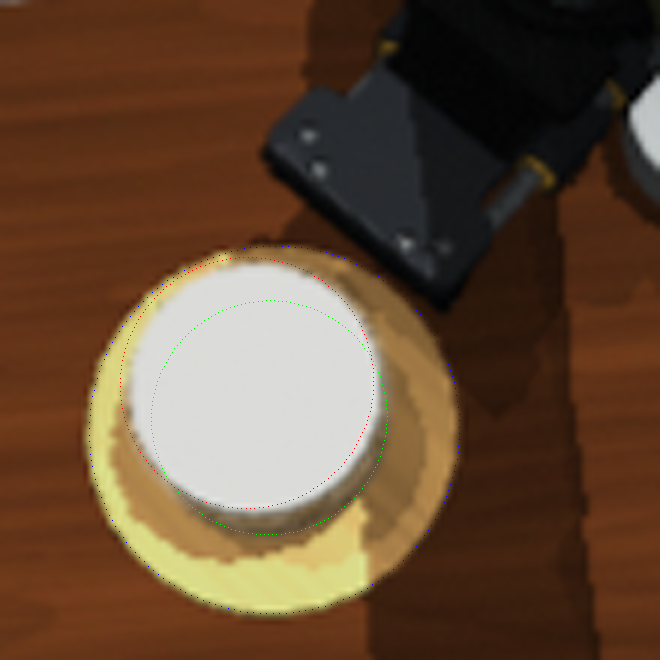

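The top fit latched onto the flange edge; in the overlay the red ring is off the lid on the left. I'll refit in the blue channel, where a white lid stands out against yellow wood.

```bash
cat >> h.py <<'E'
def report(o,J=(.5568,.0884)):
    offs=[]
    for n in o:
        F=edgefit(n,o[n],(.5568,.0884),.068,.021);b=np.repeat(o[n].min(2)[...,None],3,2)
        L=edgefit(n,b,J,.042,.123);print(n,"fl",F[0].round(4),"lid",L[0].round(4),L[1:],"off",((L[0]-F[0])[:2]*1000).round(2));offs.append((L[0]-F[0])[:2]*1000)
    return offs
E
python3 - <<'E'
from h import *
report(load(0),(.5725,.0766));report(load(6),(.565,.0824));report(load(7))
E
```

```text
side fl [0.5568 0.0874 0.0678] lid [0.5724 0.0754 0.0415] (359, np.float64(0.23304306775946373)) off [ 15.65 -12.05]
top fl [0.5569 0.0892 0.0677] lid [0.5727 0.0767 0.0417] (341, np.float64(0.21122951576901108)) off [ 15.81 -12.49]
side fl [0.5567 0.0873 0.0678] lid [0.5649 0.0816 0.0418] (298, np.float64(0.223971274491508)) off [ 8.15 -5.74]
top fl [0.5569 0.0892 0.0678] lid [0.5649 0.0828 0.0417] (342, np.float64(0.24999559053161818)) off [ 8.07 -6.37]
side fl [0.5568 0.0875 0.0679] lid [0.5573 0.0875 0.0417] (302, np.float64(0.2214250270822491)) off [ 0.48 -0.08]
top fl [0.5569 0.0891 0.0678] lid [0.5575 0.0888 0.0416] (313, np.float64(0.2447639525456517)) off [ 0.61 -0.36]
```

The jar is about 0.6 mm off centre by both cameras. I'll raise the arm clear and make the final checks, including the bystanders.

```bash
python3 -m handwheel '[[0,-5,-25,0,0,0,1],[0,-11,-50,0,0,0,1],[0,-21,-98,0,0,0,1],[0,-10,-150,0,0,0,1],[0,40,-170,0,0,0,1],[0,100,-180,0,0,0,1],[0,150,-180,0,0,0,1],[0,150,-180,0,0,0,1],[0,150,-180,0,0,0,1],[0,150,-180,0,0,0,1],[0,150,-180,0,0,0,1]]'
python3 - <<'E'
from h import *
o=grab(8);report(o);a=load(0)
for n in o:
    cv2.imwrite(f"pics/f_{n}.png",np.hstack([a[n],o[n]])[100:320 if n=="top" else 300,:,::-1][:, :][:,:, :]) if 0 else None
b={n:(a[n].mean((0,1)),o[n].mean((0,1))) for n in o}
E
```

```text
time: 11.18
position: [0.8021, -0.1035, 0.2341]
tool_rot: [-2.657, -1.291, 0.132]
ft_force: [0.2, -0.3, 0.3]
grip_width: 0.003
side fl [0.5567 0.0875 0.0679] lid [0.5572 0.0877 0.0415] (358, np.float64(0.22376252199906047)) off [0.53 0.2 ]
top fl [0.5569 0.0892 0.0677] lid [0.5574 0.0889 0.0416] (286, np.float64(0.23352144019039892)) off [ 0.49 -0.3 ]
```

View pics/side8.png

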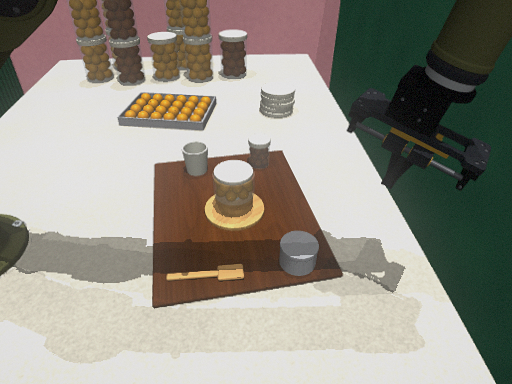

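View pics/top8.png

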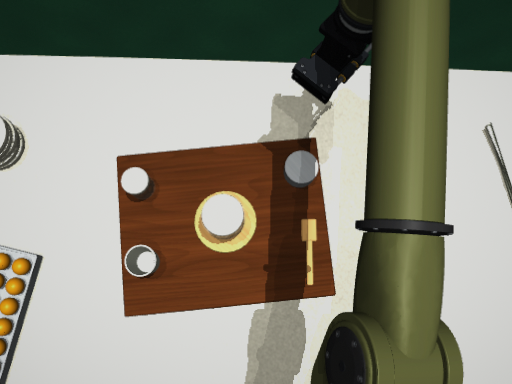

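The jar stands upright and centred at (233,187) side and (223,215) top. The bystanders are at the same pixels as at the start: cup (141,261), sample jar (135,182), tin (301,168), scoop (309,250). The arm is clear of everything.

```bash
python3 -m handwheel '[[0,150,-180,0,0,0,1]]' >/dev/null 2>&1 & wait; python3 - <<'E'
from bench import ctrl
s=ctrl.get_state();print(s["time"],s["position"].round(3),abs(s["qd"]).max().round(3),s["ft_force"].round(1))
E
```

```text
11.4 [ 0.821 -0.128  0.245] 2.459 [ 2.6 -4.1 -1.2]
```

That row was a slip: rows are relative, so I commanded another retreat step instead of a hold. It was free of any objects. I'll hold still now and check again.

```bash
python3 -m handwheel '[[0,0,0,0,0,0,1],[0,0,0,0,0,0,1],[0,0,0,0,0,0,1],[0,0,0,0,0,0,1],[0,0,0,0,0,0,1],[0,0,0,0,0,0,1]]'; python3 - <<'E'
from h import *
s=ctrl.get_state();print(s["joint_positions"].round(3),s["qd"].round(3))
report(grab(9))
E
```

```text
time: 12.15
position: [0.8255, -0.1313, 0.2513]
tool_rot: [-2.659, -1.257, 0.128]
ft_force: [-1.0, -0.0, 0.2]
grip_width: 0.007
[ 0.226  1.026 -0.278  0.343  0.114  1.961 -0.595] [-0.001  0.007  0.003 -0.007  0.001 -0.001  0.   ]
side fl [0.5567 0.0875 0.0678] lid [0.5572 0.0875 0.0415] (357, np.float64(0.2265745483430831)) off [ 0.52 -0.01]
top fl [0.5569 0.0892 0.0677] lid [0.5574 0.0888 0.0416] (284, np.float64(0.23997366827583383)) off [ 0.55 -0.31]
```

View pics/side9.png

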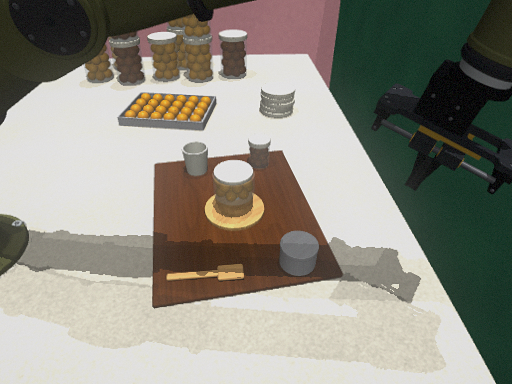

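The arm is at rest and clear, the jar is upright and centred at (233,187), and the bystanders haven't moved.

```bash
python3 -c "from bench import ctrl; print(ctrl.close_job())"
```

```text
the job is handed in; nothing more can be done
None
```

The jar now stands upright in the centre of the stand, and I handed the job in at about 12.2 s. I moved it with two slow, low pushes from the back of the closed fingers, about 24 mm above its foot. The forces I read while pushing were about 2 to 3 N.

- **Jar position:** it started about 20 mm off centre. The last check put it about 0.5 mm off by the side camera and 0.6 mm by the top camera.
- **Other things on the board:** the cup, sample jar, tin and scoop looked unmoved against the first pictures. I compared these by eye.
- **Disagreements:**
    - The finger's back touched about 6 mm later than my geometry predicted. I used the measured contact point for the second push.
    - One top-view fit locked onto the stand's edge, so I redid it on a clearer channel.
- **Mistake after the push:** I meant to hold the arm still but sent another retreat step by mistake. The arm was clear of everything. A joint speed read up to 2.46 rad/s straight after that step (the limits are 2.57 to 3.14, depending on the joint). The arm was at rest before I handed in.

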